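# Pump the belt lubricator until its indicator pin pops out

## Robot

A 6-joint arm with a two-finger parallel gripper is mounted at the origin on the work surface; the furniture and walls round the work are solid. World frame = base frame: x ahead of the robot, y to its left, z up, the work surface at z = 0. Lengths are in mm, angles in degrees, forces in N, time in s.
With the tool pointing down it reaches from about 300 to 850 mm from the base axis. Payload 4.2 kg.
Tool frame: the origin (TCP) lies midway between the tips of the shut fingers; the grasp point (between the pads) lies 19 mm behind it; x points along the fingers, y is the direction in which the jaws open and shut, and the axes are right-handed (so a half turn about x gives the same grasp; the last joint's range is limited). The gripper opens to 91 mm and grips with 3 to 60 N. Pads are 32 mm wide; open, the fingers measure 118 mm over their backs; the gripper's body (76 mm by 178 mm) begins 60 mm behind the grasp point.
Start: joints at [69.557, 18.312, 89.639, -0, 72.044, -1.146], TCP at [190.022, 542.711, 213.976] pointing down, gripper open.
Joint ranges: [-177.97, 177.97], [-48.28, 115.42], [12.27, 149.76], [-77.06, 257.06], [2.81, 150.46], [-146.56, 146.56]. Speed limits (degrees/s): [147.25, 147.25, 180, 180, 180, 180].

## Interface

Orientations are given as [roll, pitch, yaw] about the fixed x, y, z axes, in that order (R = Rz(yaw) Ry(pitch) Rx(roll)).
In Python, from workcell import env gives the robot as it stands.
- The arm moves only by the shell command python3 -m handwheel 'ROWS' [FORCE]. ROWS is text: rows parted by semicolons, each of 7 numbers parted by spaces: the turn, a rotation vector about the tool's x, y, z in degrees, then the shift along the tool's x, y, z in m, then the finger opening in m, from 0 to 0.0912. In form: rx ry rz x y z grip; .... A call has 1 to 12 rows; each row is the pose to reach, as a shift and turn from the pose commanded when the call began, along the tool's axes at that moment; what a row does not reach only later rows make up. A row lasts 1/12 s, in which the tool goes at most 41.7 mm and 7.16 degrees, less where a joint would pass 70% of its speed; a pose out of reach is approached as far as the arm can. A call with a gripper value outside its range is refused whole. The fingers move at their own pace and stop on an object; FORCE is the grip in N (left out, the last holds). Time passes only in rows, so rows that repeat a pose let the fingers close. It gives the time, the measured TCP pose, the force and the opening at its end, in the units of the state.
- env.state(): the state, without advancing time (a new reading comes with each control period).
- env.grab_frame(name): name is "side" or "top"; returns the picture (384x512x3 uint8, red, green, blue); there is no depth.
- env.get_calibration(name): a dict with "mtx" (3x3 intrinsics, pixels), "k1" (the pictures are not rectified: a ray, as slopes to the right and down, at radius r is drawn at 1 + k1 r^2 times it, then the intrinsics apply), "T" (4x4, takes a point from camera to world coordinates). Camera axes: x right, y up, looking along -z (the intrinsics and any distortion apply to the point x, -y, -z); pixel columns grow to the right and rows downward; lengths in mm; the calibration is good to about 2 mm. A picture is of the moment at which its call begins. get_calibration takes no time and is no camera call.
- env.job_done(): hands the job in, once; it reports no verdict.
The state is a dict: "time_s": time; "qpos": joint angles; "qvel": joint speeds; "effort": joint torques, N m; "ee_pos": TCP position; "ee_rot": TCP orientation; "force": force on the tool from outside, world axes, zero at the start; "torque": the same for the moment, N m; "gripper_width": finger opening in mm.
Only numpy, scipy, OpenCV 4.12 (cv2) and the standard library are available. Lean on these libraries where they do the work, as an engineer would, in place of code of your own. Each camera call takes 0.05 s, during which the arm holds its last target. There are 200 camera calls.

## Task

Prime the conveyor's lubricator that has the yellow cap: with the fingertips press its sprung plunger right down and let it come all the way up again, over and over, until the indicator pin in front of it has popped fully out and its green band shows, then move clear. Only press on top of the cap: do not grip the plunger and do not touch the pin. Leave the lubricator with the blue cap and all the loose things as they are.

Things in the scene. Friction and masses are not known exactly. Their poses are not given: they have to be found in the camera images.
- yellow_pump: hand-pumped bench lubricator with a yellow cap, fixed to the surface; grey, on a dark foot plate 150 x 70 x 10 mm. Origin: centre of the underside; its x axis runs from the indicator pin (at x = -40 mm, in the square 40 x 42 mm tower, 84 mm high with its brass collar) to the vertical plunger (at x = +28 mm, on the round barrel, 54 mm across and 98 mm high); z is up. It is the one to be pumped.
- yellow_cap_top (a point): centre of the flat round top of the yellow cap, 50 mm across, on the plunger; 142 mm above the surface when the plunger is up, 122 mm when fully down. Press it here, straight down. It moves with the plunger.
- yellow_press (a joint): travel of the yellow plunger: 0 = up, 0.020 m = fully down, at a hard stop. The spring resists with about 3 N at the top and 7 N at the bottom and brings the plunger back up by itself, in a fraction of a second, once it is let go. A stroke below about two thirds of the travel, or one not let up again, moves the pin little or not at all.
- yellow_plunger: the moving plunger: steel rod, cap and below the cap a black ribbed skirt, 54 mm across, its top 9 mm and its underside 18 mm below the top of the cap; the skirt is not to be gripped. Origin: centre of the underside of the skirt.
- yellow_pin_out (a joint): how far the indicator pin of the yellow lubricator stands out (m): 0 = in, 0.038 = fully out. Each full down and up stroke of its own plunger raises it about 6 mm and it stays there (a first stroke may give less); past about 28 mm it pops out the rest of the way by itself and a green band shows below the white stem. Starts between 0 and 14 mm, so about three to six full strokes are needed. Strokes beyond that do no harm.
- yellow_pin_top (a point): top of the red head, 16 mm across, of the yellow lubricator's indicator pin; 91 mm above the surface when in, 129 mm when fully out; 68 mm horizontally from the plunger's axis.
- yellow_pin: that pin: white stem 10 mm across with a red head 16 mm across and 7 mm high, origin on its axis 91 mm below the top of the head; not to be touched.
- blue_pump: hand-pumped bench lubricator with a blue cap, fixed to the surface; grey, on a dark foot plate 150 x 70 x 10 mm. Origin: centre of the underside; its x axis runs from the indicator pin (at x = -40 mm, in the square 40 x 42 mm tower, 84 mm high with its brass collar) to the vertical plunger (at x = +28 mm, on the round barrel, 54 mm across and 98 mm high); z is up. It is to be left alone.
- blue_cap_top (a point): centre of the flat round top of the blue cap, 50 mm across, on the plunger; 142 mm above the surface when the plunger is up, 122 mm when fully down. Press it here, straight down. It moves with the plunger.
- blue_press (a joint): travel of the blue plunger: 0 = up, 0.020 m = fully down, at a hard stop. The spring resists with about 3 N at the top and 7 N at the bottom and brings the plunger back up by itself, in a fraction of a second, once it is let go. A stroke below about two thirds of the travel, or one not let up again, moves the pin little or not at all.
- blue_plunger: the moving plunger: steel rod, cap and below the cap a black ribbed skirt, 54 mm across, its top 9 mm and its underside 18 mm below the top of the cap; the skirt is not to be gripped. Origin: centre of the underside of the skirt.
- blue_pin_out (a joint): how far the indicator pin of the blue lubricator stands out (m): 0 = in, 0.038 = fully out. Each full down and up stroke of its own plunger raises it about 6 mm and it stays there (a first stroke may give less); past about 28 mm it pops out the rest of the way by itself and a green band shows below the white stem. Starts between 0 and 14 mm, so about three to six full strokes are needed. Strokes beyond that do no harm.
- blue_pin_top (a point): top of the red head, 16 mm across, of the blue lubricator's indicator pin; 91 mm above the surface when in, 129 mm when fully out; 68 mm horizontally from the plunger's axis.
- blue_pin: that pin: white stem 10 mm across with a red head 16 mm across and 7 mm high, origin on its axis 91 mm below the top of the head; not to be touched.
- label_roll: roll of white labels, 50 mm across, 30 mm high, standing behind the yellow-capped lubricator; loose, a bystander; origin: centre of its underside
- flux_bottle: orange bottle with a black cap, 30 mm across, 58 mm high, standing behind the blue-capped lubricator; loose, a bystander; origin: centre of its underside
- battery: dark battery pack 36 x 56 x 11 mm; loose, a bystander; origin: centre of its underside
- tape_yellow: roll of yellow tape, 64 mm across, 19 mm high; loose, a bystander; origin: centre of its underside
- terminal: white card terminal 146 x 75 x 28 mm with a keypad; loose, a bystander; origin: centre of its underside
- marker: black and blue marker, 134 mm long, 18 mm thick, lying; loose, a bystander; origin: centre of its underside

How it is judged:
By the outcome, as a careful person would: the job done as asked, in the order asked, and still so for the second after the job is handed in, with the robot touching nothing.
It also fails if it takes over 45 s, if anything falls off the work surface, if the arm or the gripper's body presses on something with over 40 N, if the wrist force passes 120 N, or if a joint passes its speed limit or range.

## Working session

There is one attempt and no reset: what is moved stays moved. The work goes in short steps, Python scripts to look and compute and a shell command to move; the robot and the scene stay as the last step left them, time stands still between calls to the robot, and variables do not carry over. Pictures are saved under pics/ and viewed, on a budget of 10 in all, crops included, one or two more only if the job needs it, and the job is handed in when it is done.

```bash
mkdir -p pics
cat > h.py <<'E'
import numpy as np, cv2
from workcell import env
from scipy.spatial.transform import Rotation as R
def grab(name,fn):
    f=env.grab_frame(name); cv2.imwrite(fn,cv2.cvtColor(f,cv2.COLOR_RGB2BGR)); return f
def ray(name,u,v):
    c=env.get_calibration(name);K=np.array(c["mtx"]);T=np.array(c["T"])
    # k1 model: distorted = s*(1+k1 r^2)
    p=cv2.undistortPoints(np.array([[[u,v]]],float),K,np.array([c["k1"],0,0,0.]))[0,0]
    d=T[:3,:3]@np.array([p[0],-p[1],-1.]); return T[:3,3],d
def onz(name,u,v,z):
    o,d=ray(name,u,v); return o+d*(z-o[2])/d[2]
def proj(name,P):
    c=env.get_calibration(name);K=np.array(c["mtx"]);T=np.array(c["T"])
    q=T[:3,:3].T@(np.array(P,float)-T[:3,3]); s=np.array([q[0],-q[1]])/-q[2]
    s=s*(1+c["k1"]*(s@s)); return K[:2,:2]@s+K[:2,2]
E
python3 - <<'E'
from h import *
a=grab("top","pics/top0.png");b=grab("side","pics/side0.png")
s=env.state();print({k:np.round(v,2) for k,v in s.items()})
for n in("top","side"):
    c=env.get_calibration(n);print(n,c["k1"],np.round(c["T"],2).tolist())
E
```

```text
{'time_s': np.float64(0.1), 'qpos': array([69.56, 18.35, 89.7 , -0.  , 72.04, -1.15]), 'qvel': array([-0.06, -0.06, -0.15, -0.04, -0.01,  0.07]), 'effort': array([-0.000e+00, -4.133e+01, -2.325e+01,  7.000e-02,  4.000e-02,
       -0.000e+00]), 'ee_pos': array([189.88, 542.27, 213.21]), 'ee_rot': array([ -89.62,   89.91, -108.91]), 'force': array([-0.02, -0.22, -0.17]), 'torque': array([-0.02,  0.02, -0.03]), 'gripper_width': np.float64(90.98)}
top 0.01738796815632811 [[-0.03, 0.99, -0.16, 408.23], [-1.0, -0.03, -0.0, 24.55], [-0.01, 0.16, 0.99, 1100.01], [0.0, 0.0, 0.0, 1.0]]
side -0.052848763779335 [[-0.95, 0.14, -0.27, 272.5], [-0.3, -0.37, 0.88, 1026.6], [0.02, 0.92, 0.4, 582.5], [0.0, 0.0, 0.0, 1.0]]
```

View pics/top0.png

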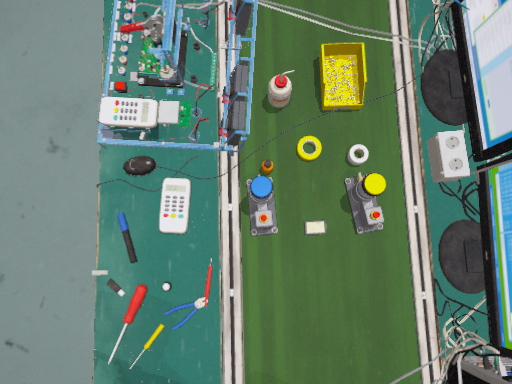

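View pics/side0.png

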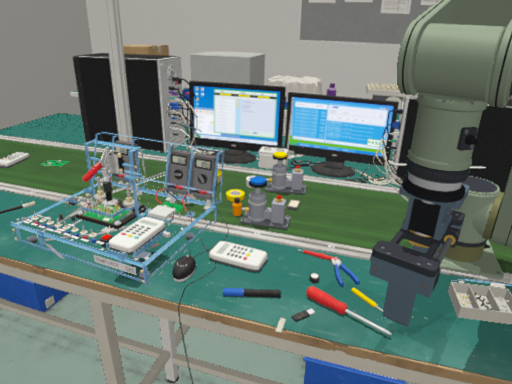

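The top view shows the yellow cap at about (374,184) with its pin at (375,214), and the blue cap at (262,187). The side view shows the yellow cap at about (280,156), behind the blue one.

```bash
cat >> h.py <<'E'
def blob(f,lo,hi,box):
    h=cv2.cvtColor(f,cv2.COLOR_RGB2HSV);m=cv2.inRange(h,lo,hi)
    x0,y0,x1,y1=box;k=np.zeros_like(m);k[y0:y1,x0:x1]=m[y0:y1,x0:x1]
    n,l,st,c=cv2.connectedComponentsWithStats(k)
    if n<2:return None
    i=1+np.argmax(st[1:,4]);return c[i],st[i]
Y=((22,120,100),(35,255,255));RED=((0,150,100),(8,255,255))
E
python3 - <<'E'
from h import *
a=cv2.cvtColor(cv2.imread("pics/top0.png"),4);b=cv2.cvtColor(cv2.imread("pics/side0.png"),4)
t=blob(a,*Y,(350,165,400,205));r=blob(a,*RED,(355,200,395,230));s=blob(b,*Y,(265,145,295,170));rs=blob(b,*RED,(280,155,315,180))
print(t,r,s,rs)
P=onz("top",*t[0],140);print("cap",P, "pin",[onz("top",*r[0],z).round(1) for z in(91,98,105)])
print("side cap onz",onz("side",*s[0],138),"proj",proj("side",P))
o1,d1=ray("top",*t[0]);o2,d2=ray("side",*s[0])
A=np.c_[d1,-d2];x=np.linalg.lstsq(A,o2-o1,rcond=None)[0];print("tri",o1+x[0]*d1,o2+x[1]*d2)
for k,(p,q) in {"pin":(r,rs)}.items():
    if q is not None:
        o1,d1=ray("top",*p[0]);o2,d2=ray("side",*q[0]);x=np.linalg.lstsq(np.c_[d1,-d2],o2-o1,rcond=None)[0];print(k,o1+x[0]*d1,o2+x[1]*d2)
# blue
B=((100,120,80),(125,255,255));t=blob(a,*B,(245,170,280,205));print("blue",t,onz("top",*t[0],140))
c=cv2.resize(b[120:250,210:330],None,fx=5,fy=4.6,interpolation=3);c2=cv2.resize(a[140:250,320:420],None,fx=5,fy=5,interpolation=3)
cv2.imwrite("pics/crop0.png",cv2.cvtColor(cv2.resize(np.hstack([cv2.resize(c,(500,550)),c2]),(800,440)),4))
print(R.from_euler("xyz",env.state()["ee_rot"],degrees=True).as_matrix().round(3))
E
```

```text
(array([374.78701299, 183.52727273]), array([364, 173,  22,  22, 385], dtype=int32)) (array([376.17241379, 214.34482759]), array([373, 212,   7,   6,  29], dtype=int32)) (array([279.92753623, 154.46376812]), array([274, 152,  13,   6,  69], dtype=int32)) (array([297.36363636, 166.09090909]), array([296, 165,   4,   3,  11], dtype=int32))
cap [ 583.97193475 -256.33187045  140.        ] pin [array([ 517.4, -268.3,   91. ]), array([ 516.6, -266.3,   98. ]), array([ 515.8, -264.2,  105. ])]
side cap onz [ 583.49024199 -250.85860983  138.        ] proj [280.20026731 153.47557299]
tri [ 584.77157267 -257.60991471  135.63187583] [ 585.11696536 -257.54079567  135.674881  ]
pin [ 516.8311213  -266.9028965    95.82032882] [ 519.48870851 -266.45444051   95.97758025]
blue (array([260.78804348, 186.23641304]), array([250, 176,  22,  22, 368], dtype=int32)) [585.6348895    8.33757273 140.        ]
[[-0.001  0.33   0.944]
 [-0.001  0.944 -0.33 ]
 [-1.    -0.002  0.   ]]
```

View pics/crop0.png

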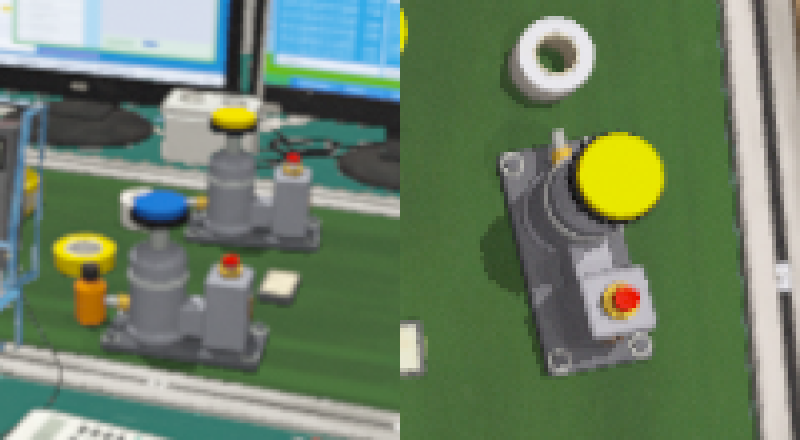

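The cap's top centre is at about (583.5, -256) and the pin at (517, -266). They are 68 mm apart, which matches the description. I'll shut the fingers, turn the jaw axis toward world x (clear of the monitors) and fly over at z of about 235.

```bash
cat > togo.py <<'E'
from h import *
import sys
s=env.state();M=R.from_euler("xyz",s["ee_rot"],degrees=True).as_matrix();t=np.array([float(v) for v in sys.argv[1:4]])
print("t",s["time_s"],"pos",s["ee_pos"].round(1),"q",s["qpos"].round(0),"F",s["force"].round(1),"togo tool m",(M.T@(t-s["ee_pos"])/1000).round(4));print(M.round(3))
E
python3 -m handwheel '20 0 0 -0.02 -0.2 0.2 0; 70 0 0 -0.02 -0.624 0.635 0; 70 0 0 -0.02 -0.624 0.635 0; 70 0 0 -0.02 -0.624 0.635 0; 70 0 0 -0.02 -0.624 0.635 0; 70 0 0 -0.02 -0.624 0.635 0; 70 0 0 -0.02 -0.624 0.635 0; 70 0 0 -0.02 -0.624 0.635 0; 70 0 0 -0.02 -0.624 0.635 0; 70 0 0 -0.02 -0.624 0.635 0; 70 0 0 -0.02 -0.624 0.635 0; 70 0 0 -0.02 -0.624 0.635 0' 20; python3 togo.py 583.5 -256 180
```

```text
time_s: 1.1
ee_pos: [410.7, 92.2, 226.1]
ee_rot: [176.6, 90.0, 87.3]
force: [0.3, 0.4, -0.4]
gripper_width: 13.8
t 1.1 pos [410.7  92.2 226.1] q [ 11.   4. 107.   0.  70.  10.] F [ 0.3  0.4 -0.4] togo tool m [0.046  0.1686 0.3503]
[[ 0.     1.     0.012]
 [ 0.     0.012 -1.   ]
 [-1.     0.    -0.   ]]
```

```bash
python3 -m handwheel '0 0 0 0 0.1686 0.35 0; 0 0 0 0 0.1686 0.35 0; 0 0 0 0 0.1686 0.35 0; 0 0 0 0 0.1686 0.35 0; 0 0 0 0 0.1686 0.35 0; 0 0 0 0 0.1686 0.35 0; 0 0 0 0 0.1686 0.35 0; 0 0 0 0 0.1686 0.35 0; 0 0 0 0 0.1686 0.35 0; 0 0 0 0 0.1686 0.35 0; 0 0 0 0 0.1686 0.35 0; 0 0 0 0 0.1686 0.35 0'; python3 togo.py 583.5 -256 150
```

```text
time_s: 2.1
ee_pos: [583.0, -253.9, 224.9]
ee_rot: [-129.5, 89.9, 141.1]
force: [-0.1, -0.1, 0.2]
gripper_width: 0.6
t 2.1 pos [ 583.  -253.9  224.9] q [-25.  24.  80.   0.  77. -25.] F [-0.1 -0.1  0.2] togo tool m [0.0749 0.0006 0.0022]
[[-0.002  1.     0.011]
 [ 0.002  0.011 -1.   ]
 [-1.    -0.002 -0.002]]
```

```bash
python3 -m handwheel '0 0 0 0.03 0.0005 0.002 0; 0 0 0 0.055 0.0005 0.002 0; 0 0 0 0.07 0.0005 0.002 0; 0 0 0 0.07 0.0005 0.002 0; 0 0 0 0.07 0.0005 0.002 0'; python3 togo.py 583.5 -256 122
python3 - <<'E'
from h import *
a=grab("top","pics/top1.png");b=grab("side","pics/side1.png")
c=[cv2.resize(i,(400,440),interpolation=2) for i in(b[110:220,230:330],a[140:250,320:420])]
cv2.imwrite("pics/crop1.png",cv2.cvtColor(np.hstack(c),4))
E
```

```text
time_s: 2.52
ee_pos: [583.3, -254.1, 156.0]
ee_rot: [-127.1, 89.9, 143.7]
force: [0.2, -0.1, -0.0]
gripper_width: 0.1
t 2.5167 pos [ 583.3 -254.1  156. ] q [-25.  26.  86.   0.  68. -25.] F [ 0.2 -0.1 -0. ] togo tool m [0.034  0.0002 0.0019]
[[-0.002  1.     0.014]
 [ 0.001  0.014 -1.   ]
 [-1.    -0.002 -0.001]]
```

View pics/crop1.png

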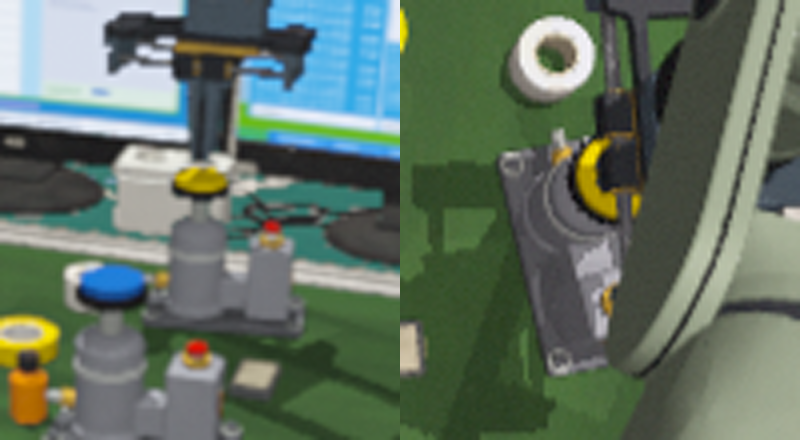

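The side view shows the shut fingertips centred over the yellow cap, and the pin head is visible. First stroke, gently, to find the force at the bottom.

```bash
python3 -m handwheel '0 0 0 0.012 0 0.0015 0; 0 0 0 0.020 0 0.0015 0; 0 0 0 0.026 0 0.0015 0; 0 0 0 0.032 0 0.0015 0; 0 0 0 0.032 0 0.0015 0'; python3 -m handwheel '0 0 0 0.002 0 0 0;0 0 0 0.002 0 0 0'
```

```text
time_s: 3.03
ee_pos: [585.3, -257.6, 125.3]
ee_rot: [69.5, 89.8, -19.8]
force: [1.1, -0.6, 6.0]
gripper_width: 0.4
time_s: 3.2
ee_pos: [585.4, -257.6, 124.0]
ee_rot: [69.3, 89.8, -19.9]
force: [0.6, -0.0, 7.1]
gripper_width: 0.0
```

```bash
python3 -m handwheel '0 0 0 0.002 0 0 0;0 0 0 0.002 0 0 0'; python3 -m handwheel '0 0 0 0.002 0 0 0;0 0 0 0.002 0 0 0'
```

```text
time_s: 3.37
ee_pos: [585.4, -257.6, 122.4]
ee_rot: [69.5, 89.7, -19.8]
force: [-0.1, 0.2, 6.2]
gripper_width: 0.4
time_s: 3.53
ee_pos: [585.4, -257.6, 122.2]
ee_rot: [68.3, 89.7, -21.0]
force: [-2.3, 1.7, 14.4]
gripper_width: 0.5
```

The hard stop is at about 122 mm with 14 N. Let it up, then do one full down-up stroke and look.

```bash
python3 -m handwheel '0 0 0 -0.014 0 0 0; 0 0 0 -0.028 -0.0015 -0.001 0; 0 0 0 -0.028 -0.0015 -0.001 0; 0 0 0 -0.028 -0.0015 -0.001 0; 0 0 0 -0.028 -0.0015 -0.001 0; 0 0 0 -0.018 -0.0015 -0.001 0; 0 0 0 -0.010 -0.0015 -0.001 0; 0 0 0 -0.004 -0.0015 -0.001 0; 0 0 0 0 -0.0015 -0.001 0; 0 0 0 0 -0.0015 -0.001 0; 0 0 0 0 -0.0015 -0.001 0'
cat > pin.py <<'E'
from h import *
import sys
b=grab("side",sys.argv[1]);q=blob(b,*RED,(280,140,315,180))
print(q,"expected v at out=0,10,20,30,38:",[proj("side",[517,-266.5,87.5+k]).round(1).tolist() for k in(0,10,20,30,38)])
E
python3 pin.py pics/s2.png
```

```text
time_s: 4.45
ee_pos: [583.0, -256.4, 122.2]
ee_rot: [67.4, 89.8, -21.9]
force: [-5.0, 2.5, 25.6]
gripper_width: 0.8
(array([298.125, 163.125]), array([297, 162,   3,   3,   8], dtype=int32)) expected v at out=0,10,20,30,38: [[297.9, 168.3], [298.1, 165.8], [298.2, 163.2], [298.4, 160.6], [298.5, 158.6]]
```

```bash
python3 -m handwheel '0 0 0 -0.014 0 0 0; 0 0 0 -0.028 0 0 0; 0 0 0 -0.028 0 0 0; 0 0 0 -0.028 0 0 0; 0 0 0 -0.028 0 0 0; 0 0 0 -0.018 0 0 0; 0 0 0 -0.010 0 0 0; 0 0 0 -0.004 0 0 0; 0 0 0 -0.0005 0 0 0; 0 0 0 -0.0005 0 0 0; 0 0 0 -0.0005 0 0 0'; python3 -m handwheel '0 0 0 -0.014 0 0 0; 0 0 0 -0.028 0 0 0; 0 0 0 -0.028 0 0 0; 0 0 0 -0.028 0 0 0; 0 0 0 -0.028 0 0 0;0 0 0 -0.028 0 0 0'; python3 pin.py pics/s3.png
```

```text
time_s: 5.42
ee_pos: [582.5, -256.2, 122.2]
ee_rot: [65.8, 89.9, -23.5]
force: [-6.4, 2.5, 25.5]
gripper_width: 0.2
time_s: 5.92
ee_pos: [581.5, -255.8, 144.4]
ee_rot: [-116.9, 89.8, 153.8]
force: [-0.1, -0.5, 0.4]
gripper_width: 0.6
(array([297.5, 162. ]), array([296, 162,   4,   1,   4], dtype=int32)) expected v at out=0,10,20,30,38: [[297.9, 168.3], [298.1, 165.8], [298.2, 163.2], [298.4, 160.6], [298.5, 158.6]]
```

Three strokes done. The pin is rising, about 20 to 25 mm out. Two more.

```bash
python3 -m handwheel '0 0 0 0.010 0.002 0 0; 0 0 0 0.018 0.002 0 0; 0 0 0 0.024 0.002 0 0; 0 0 0 0.025 0.002 0 0; 0 0 0 0.025 0.002 0 0; 0 0 0 0.010 0.002 0 0; 0 0 0 -0.005 0.002 0 0; 0 0 0 -0.005 0.002 0 0; 0 0 0 -0.005 0.002 0 0; 0 0 0 -0.005 0.002 0 0'; python3 pin.py pics/s4.png;  python3 -m handwheel '0 0 0 0.010 0 0 0; 0 0 0 0.020 0 0 0; 0 0 0 0.027 0 0 0; 0 0 0 0.030 0 0 0; 0 0 0 0.030 0 0 0'; python3 -m handwheel '0 0 0 -0.015 0 0 0; 0 0 0 -0.030 0 0 0; 0 0 0 -0.03 0 0 0; 0 0 0 -0.03 0 0 0; 0 0 0 -0.03 0 0 0'; python3 pin.py pics/s5.png; python3 -c "
import cv2
cv2.imwrite('pics/crop5.png',cv2.resize(cv2.imread('pics/s5.png')[110:210,240:340],(600,600),interpolation=2))"
```

```text
time_s: 6.8
ee_pos: [583.8, -255.8, 149.8]
ee_rot: [-119.1, 89.9, 151.6]
force: [0.0, 0.7, -0.4]
gripper_width: 0.4
(array([297.71428571, 160.57142857]), array([296, 160,   4,   2,   7], dtype=int32)) expected v at out=0,10,20,30,38: [[297.9, 168.3], [298.1, 165.8], [298.2, 163.2], [298.4, 160.6], [298.5, 158.6]]
time_s: 7.27
ee_pos: [585.1, -256.4, 122.3]
ee_rot: [70.0, 89.9, -19.3]
force: [-0.6, 0.1, 10.0]
gripper_width: 0.3
time_s: 7.68
ee_pos: [583.6, -255.8, 149.6]
ee_rot: [-116.9, 89.8, 153.8]
force: [0.5, 0.0, -0.3]
gripper_width: 0.4
(array([298.28571429, 158.42857143]), array([297, 158,   4,   2,   7], dtype=int32)) expected v at out=0,10,20,30,38: [[297.9, 168.3], [298.1, 165.8], [298.2, 163.2], [298.4, 160.6], [298.5, 158.6]]
```

View pics/crop5.png

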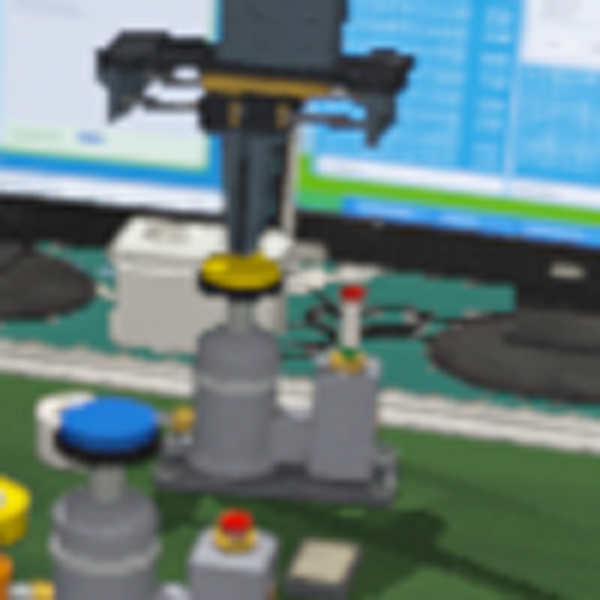

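The yellow pump's pin is well out, with the red head at (352,293) in the crop and a hint of green at the collar (348,352). I'll do one more harmless stroke to confirm it's at its end, then rise clear.

```bash
python3 -m handwheel '0 0 0 0.010 0 0 0; 0 0 0 0.020 0 0 0; 0 0 0 0.027 0 0 0; 0 0 0 0.030 0 0 0; 0 0 0 0.030 0 0 0'; python3 -m handwheel '0 0 0 -0.015 0 0 0; 0 0 0 -0.030 0 0 0; 0 0 0 -0.06 0 0 0; 0 0 0 -0.10 0 0 0; 0 0 0 -0.13 0 0 0; 0 0 0 -0.13 0 0 0; 0 0 0 -0.13 0 -0.04 0; 0 0 0 -0.13 0 -0.08 0; 0 0 0 -0.13 0 -0.12 0; 0 0 0 -0.13 0 -0.15 0; 0 0 0 -0.13 0 -0.15 0; 0 0 0 -0.13 0 -0.15 0'; python3 -m handwheel '0 0 0 -0.05 -0.04 -0.04 0; 0 0 0 -0.05 -0.08 -0.08 0; 0 0 0 -0.05 -0.1 -0.12 0; 0 0 0 -0.05 -0.1 -0.15 0; 0 0 0 -0.05 -0.1 -0.15 0; 0 0 0 -0.05 -0.1 -0.15 0'; python3 pin.py pics/s6.png
python3 - <<'E'
from h import *
a=grab("top","pics/top6.png");b=cv2.cvtColor(cv2.imread("pics/s6.png"),4)
c=[cv2.resize(b[125:215,245:325],(400,450),interpolation=2),cv2.resize(a[130:250,235:395],(400,450),interpolation=2)]
cv2.imwrite("pics/crop6.png",cv2.cvtColor(np.hstack(c),4))
for n,box,C in(("blue",(245,170,280,205),((100,120,80),(125,255,255))),("ycap",(350,165,400,205),Y),("tape",(290,130,330,165),Y),("bluepin",(250,205,280,230),RED)):
    for f in("top0","top6"):
        q=blob(cv2.cvtColor(cv2.imread(f"pics/{f}.png"),4),*C,box);print(n,f,q and q[0].round(1))
E
```

```text
time_s: 8.15
ee_pos: [585.0, -256.4, 122.3]
ee_rot: [67.3, 89.9, -22.0]
force: [-0.4, 1.3, 9.6]
gripper_width: 0.4
time_s: 9.15
ee_pos: [582.0, -104.8, 249.9]
ee_rot: [-95.3, 89.8, 175.6]
force: [-0.0, -0.0, 0.1]
gripper_width: 0.3
time_s: 9.65
ee_pos: [479.0, 45.1, 301.7]
ee_rot: [-163.0, 89.9, 107.8]
force: [-0.9, -0.7, 0.1]
gripper_width: 0.6
(array([298.28571429, 158.42857143]), array([297, 158,   4,   2,   7], dtype=int32)) expected v at out=0,10,20,30,38: [[297.9, 168.3], [298.1, 165.8], [298.2, 163.2], [298.4, 160.6], [298.5, 158.6]]
blue top0 [260.8 186.2]
blue top6 None
ycap top0 [374.8 183.5]
ycap top6 [374.8 183.5]
tape top0 [308.7 147.9]
tape top6 [308.8 148.1]
bluepin top0 [263.2 217.5]
bluepin top6 None
```

View pics/crop6.png

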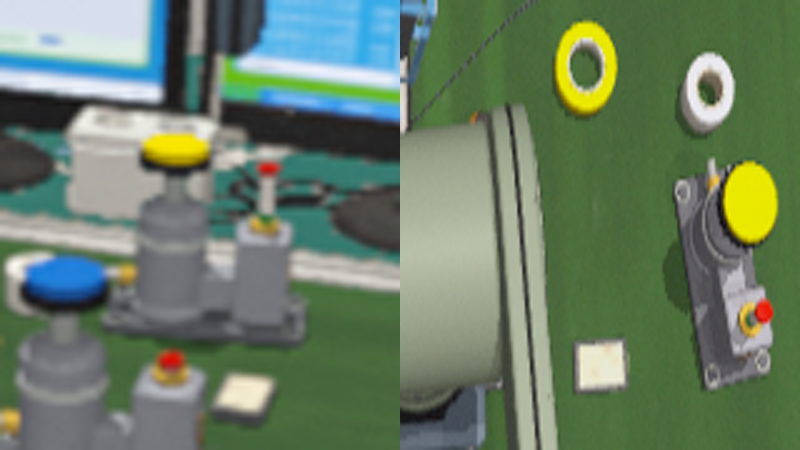

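View pics/top6.png

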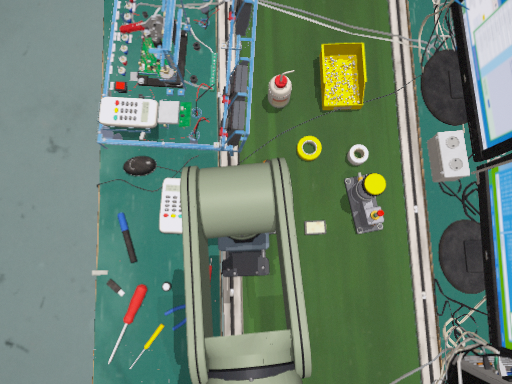

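The yellow pump's pin is fully out with green at its base, and the extra stroke didn't move it. The cap is back up, the other objects look in place, and the arm is clear at z ≈ 300.

```bash
python3 -m handwheel '0 0 0 0 0 0 0; 0 0 0 0 0 0 0; 0 0 0 0 0 0 0'; python3 -c "from workcell import env; print(env.job_done())"
```

```text
time_s: 10.0
ee_pos: [481.3, 41.3, 301.0]
ee_rot: [-72.3, 89.9, -161.7]
force: [-0.3, 0.5, 0.0]
gripper_width: 0.3
the job is handed in; nothing more can be done
None
```

The yellow lubricator is primed: its indicator pin is fully out and the green band shows. I handed the job in at about 10 s.

- **Pumping:** I pressed the centre of the yellow cap with the shut fingertips for six strokes down to about 122 mm, letting it up each time. The highest vertical force I read was about 26 N. The sixth stroke was only to confirm the pin was at its end. I then moved clear to about 300 mm height.
- **Pin:** in the side view the red head sits where a fully out pin should (row 158.4, expected 158.6). The sixth stroke did not move it.
- **Cap and surroundings:** the yellow cap is back at its original image position. The yellow tape moved no more than 0.2 pixel. The label roll, battery and marker look unchanged by eye, as does the visible part of the terminal.
- **Not fully checked:** in the last top view the arm hid the blue lubricator, the flux bottle and part of the terminal. The final side crop shows the blue cap up and its pin in; I did not view the bottle again after the job. The robot never came near any of them.
- **Disagreement:** at first the pin seemed to rise about 11 mm over the first strokes instead of the expected 6 mm, but the image there resolves only about 4 mm per pixel.

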